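Seat the jig cover on its locating pin and clamp the blank

ROBOT

A 6-joint arm with a two-finger parallel gripper is mounted at the origin on the work surface. World frame = base frame: x ahead of the robot, y to its left, z up, the work surface at z = 0. Lengths are in mm, angles in degrees, forces in N, time in s.
With the tool pointing down it reaches from about 350 to 850 mm from the base axis. Payload 8.1 kg.
Tool frame: the origin (TCP) lies at the very end of the fingers, on their centre line; the grasp point (between the pads) lies 19 mm behind it (r.grip_depth is the distance from the TCP to the grasp point, in mm); y points along the fingers, z is the direction in which the jaws open and shut, and the axes are right-handed (so a half turn about y gives the same grasp; the last joint's range is limited). The gripper opens to 85 mm and grips with 20 to 120 N. Pads are 22 mm wide; open, the fingers measure 114 mm over their backs; the gripper's body (76 mm by 85 mm) begins 54 mm behind the grasp point. The pads swing forward as they close: fully open they stand 13 mm farther back than shut.
Start: joints at [64.492, 7.471, 85.268, -0, 87.261, -4.893], TCP at [211.231, 561.593, 231.292] pointing down, gripper open.
Joint ranges: [-169.43, 169.43], [-51.17, 129.36], [1.28, 143.12], [-76.62, 256.62], [0, 156.53], [-152.29, 152.29]. Speed limits (degrees/s): [136.94, 136.94, 159.86, 180, 180, 180].

INTERFACE

Orientations are given as [roll, pitch, yaw] about the fixed x, y, z axes, in that order (R = Rz(yaw) Ry(pitch) Rx(roll)).
In Python, from bench import readout, eyes, r gives the robot as it stands. The module is installed in compiled form; this text tells all that it offers.
- The arm moves only by the tool move_arm, never from a script. Its argument "motion" is text: rows parted by semicolons, each of 6 numbers parted by spaces: the shift along the world's x, y, z in cm, then the turn, a rotation vector about the world's x, y, z in degrees. A call has 1 to 10 rows; each row is the pose to reach, as a shift and turn from the pose commanded when the call began; what a row does not reach only later rows make up. A row lasts 1/12 s, in which the tool goes at most 41.7 mm and 7.16 degrees, less where a joint would pass 70% of its speed; a pose out of reach is approached as far as the arm can. A call with a gripper value outside its range is refused whole. "fingers" is the finger opening in cm, from 0 to 8.54, set as the call begins (left out, the last holds). The fingers move at their own pace and stop on an object; "squeeze" is the grip in N (left out, the last holds). Time passes only in rows, so rows that repeat a pose let the fingers close. It gives the time, the measured TCP pose, the force and the opening at its end, in the units of the state.
- readout.sense(): the state, without advancing time (a new reading comes with each control period).
- eyes.snapshot(name): name is "scene" or "top"; returns a dict with "image" (420x560x3 uint8, blue, green, red), "fx", "fy", "cx", "cy" (pixels), "world_to_cam" (4x4, takes a point from world to camera coordinates). Camera axes: x right, y down, z forward; pixel columns grow to the right and rows downward; lengths in mm; the calibration is good to about 2 mm. A picture is of the moment at which its call begins. There is no depth.
- r.hand_in(): hands the job in, once; it reports no verdict.
The state is a dict: "time": time; "joint_pos": joint angles; "qd": joint speeds; "joint_efforts": joint torques, N m; "tool_pos": TCP position; "tcp_rot": TCP orientation; "ft_force": force on the tool from outside, world axes, zero at the start; "wrist_torque": the same for the moment, N m; "finger_gap": finger opening in mm.
Only numpy, scipy, OpenCV 4.12 (cv2) and the standard library are available. Lean on these libraries where they do the work, as an engineer would, in place of code of your own. Each camera call takes 0.05 s, during which the arm holds its last target. There are 200 camera calls.

TASK

Clamp the brass blank in the jig: take the round cover by its grip bar, slide it about over the jig until the bore in its underside drops over the locating pin, then press it down fully home against the sprung pad. Finish while still gripping the bar and holding the cover pressed down; do not let go. Leave the square cover, the cups and the tools where they are.

Things in the scene. Friction and masses are not known exactly. Their poses are not given: they have to be found in the camera images.
- cover_grip (a point): Centre of the grip bar of the loose round cover: dark wooden grip bar 56 mm long (along x) x 16 mm thick (along y) x 48 mm tall, standing across the middle of the cover's top; its faces are free 24 mm above and below this point. The point is on the cover's axis, 52 mm above its underside, 24 mm above its disc's top. x along the bar, z up. Seated on the jig it is 40 mm above the pin's tip, pressed home 34 mm.
- cover_bore (a point): Middle of the mouth of the bore in the round cover's underside, on its axis, 52 mm under the bar's centre; not visible from above. Blind round bore, 16 mm diameter, 20 mm deep. The cover is a plain grey metal disc (aluminium), 76 mm diameter, 28 mm thick, 76 mm tall with the bar, about 0.3 kg, lying flat.
- pin_tip (a point): Tip of the jig's upright steel locating pin, 48 mm above the bench. The pin is 14 mm in diameter; its last 6 mm taper to 6 mm at the tip. The cover's bore goes over it, the cover any way round, until its underside lies on the blank, 12 mm below the tip.
- jig: The jig: dark steel base plate 120 x 120 x 20 mm, fixed on the bench, turned any way; origin at the centre of its underside, x and y along its sides. The pin stands at its centre, and around it a round steel pad of 80 mm diameter carries a thin brass ring blank of 68 mm diameter, whose top is 36 mm above the bench with the pad up.
- pad (a joint): Travel of the sprung pad, m: 0 when up, 0.006 when pressed fully down on its stop. The spring lets it sink under about 7 N in all and reaches the stop at about 15 N; the cover's own weight (about 3 N) does not move it, so it rises again when not pressed.
- square_cover: Another cover, not wanted: a square grey metal block 76 x 76 x 28 mm with the same kind of wooden grip bar 56 mm long (along x) x 16 mm thick (along y) x 48 mm tall; no bore. Origin at the centre of its underside.
- cup_right: Small brass cup, 50 mm across the rim, 50 mm tall, usually on the far right. Origin at the centre of its underside.
- cup_left: Its twin, a brass cup 50 mm across and 50 mm tall, usually on the far left. Origin at the centre of its underside.
- dolly: Steel dolly block, a cylinder 36 mm across and 40 mm tall with a bevelled top, near the robot. Origin at the centre of its underside.
- hammer: Hammer lying on the left, 240 mm long, wooden handle, steel head. Origin near its middle, on the bench.
- mandrel: Dark steel rod lying at the back, 24 mm diameter, 110 mm long. Origin at its middle, on the bench.
- beaker: Larger brass beaker at the back right, 80 mm across the rim, 75 mm tall. Origin at the centre of its underside.

How it is judged:
By the outcome, as a careful person would: the job done as asked, in the order asked, and still so for the second after the job is handed in, while the arm keeps its last pose, push and grip.
It also fails if it takes over 35 s, if anything falls off the work surface, if the arm or the gripper's body presses on something with over 40 N, if the wrist force passes 120 N, or if a joint passes its speed limit or range.

## Working session

There is one attempt and no reset: what is moved stays moved. The work goes in short steps, Python scripts to look and compute and a tool call to move; the robot and the scene stay as the last step left them, time stands still between calls to the robot, and variables do not carry over. Pictures are saved under pics/ and viewed, about 8 in all and at most 12, crops included, and the job is handed in when it is done.

Besides the shell and the picture viewer there is one more tool, called as name(argument=value, ...) on one line, values as JSON. move_arm: Moves the arm, as the interface text tells. Its arguments: {"type":"object","properties":{"motion":{"type":"string"},"fingers":{"type":"number"},"squeeze":{"type":"number"}},"required":["motion"]}

```bash
mkdir -p pics; cat > h.py <<'E'
import numpy as np, cv2
from bench import readout, eyes, r
def snap(n,f,crop=None,k=1):
    s=eyes.snapshot(n); im=s["image"]
    np.savez("pics/"+f+".npz",**s)
    if crop: x0,y0,x1,y1=crop; im=im[y0:y1,x0:x1]
    im=cv2.resize(im,None,fx=k,fy=k,interpolation=cv2.INTER_CUBIC); cv2.imwrite("pics/"+f+".png",im)
    return s
def back(s,u,v,z):
    T=np.array(s["world_to_cam"]);R=T[:3,:3];c=-R.T@T[:3,3]
    d=R.T@np.array([(u-s["cx"])/s["fx"],(v-s["cy"])/s["fy"],1]); return c+d*(z-c[2])/d[2]
def proj(s,p):
    q=np.array(s["world_to_cam"])@np.array([*p,1]); return q[0]/q[2]*s["fx"]+s["cx"],q[1]/q[2]*s["fy"]+s["cy"]
E
python3 - <<'E'
from h import *
for n in("top","scene"):
    s=snap(n,n+"0",k=1.4); T=np.array(s["world_to_cam"]); print(n,-T[:3,:3].T@T[:3,3],T[:3,:3].round(2).tolist(),s["fx"])
print(readout.sense())
E
```

```text
top [419.90613399  26.98962394 995.9401482 ] [[0.01, -1.0, 0.0], [-0.98, -0.01, -0.18], [0.18, 0.0, -0.98]] 384.3257020877436
scene [944.91433972 503.86243981 932.04156676] [[-0.8, 0.6, 0.01], [0.5, 0.67, -0.55], [-0.34, -0.43, -0.84]] 432.7423942271634
{'time': 0.1, 'joint_pos': array([ 6.44929662e+01,  7.51144961e+00,  8.53233247e+01, -1.41371718e-03,
        8.72627247e+01, -4.89381184e+00]), 'qd': array([ 0.03754488, -0.07198134, -0.19938104, -0.06566888,  0.07730583,
       -0.02453142]), 'joint_efforts': array([ 1.24764782e-03, -5.70960760e+01, -5.01934218e+01, -2.31853401e-04,
        8.51502962e-03,  6.28824591e-05]), 'tool_pos': array([211.01145036, 561.13190558, 230.33964165]), 'tcp_rot': array([-9.00972641e+01,  6.91073307e-03, -2.06131591e+01]), 'ft_force': array([ 0.07839411,  0.1422467 , -0.18615414]), 'wrist_torque': array([-0.03517011,  0.02890067,  0.05193257]), 'finger_gap': 85.41026403145078}
```

View pics/top0.png

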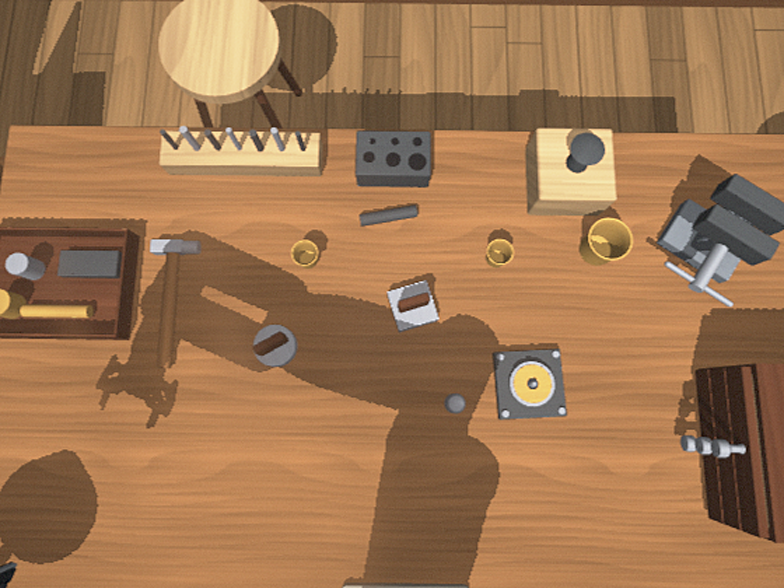

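View pics/scene0.png

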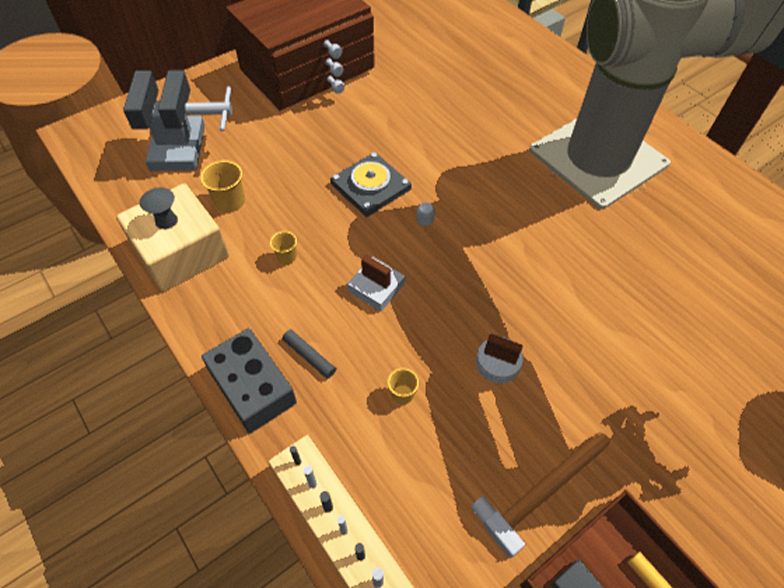

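The top view shows the round cover near (272,345), the square cover near (413,303) and the jig near (531,383), in 1.4x pixels. The scene view shows the same parts. Next I'll enlarge the cover and jig from both cameras.

```bash
python3 - <<'E'
from h import *
t=np.load("pics/top0.npz")["image"]; s=np.load("pics/scene0.npz")["image"]
# native coords crops 60x50 px, x6
def c(im,x,y): return cv2.resize(im[y:y+48,x:x+64],None,fx=6,fy=6,interpolation=cv2.INTER_CUBIC)
o=np.vstack([np.hstack([c(t,164,222),c(t,348,250)]),np.hstack([c(s,325,230),c(s,232,104)])])
for x in range(0,768,60):pass
cv2.imwrite("pics/crop1.png",o)
E
```

```text
(no output)
```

View pics/crop1.png

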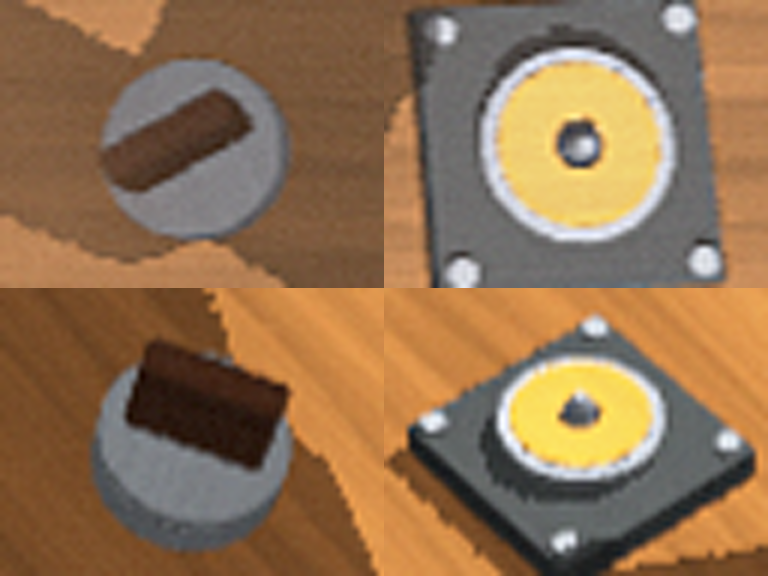

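```bash
python3 - <<'E'
from h import *
t=np.load("pics/top0.npz"); s=np.load("pics/scene0.npz")
n=lambda X,Y,x,y:(x+(X+.5)/6-.5,y+(Y+.5)/6-.5)
def P(l,c,X,Y,x,y,z): print(l,back(c,*n(X,Y,x,y),z).round(1))
for a in[(192,147)]:P("disc top",t,*a,164,222,28)
for a in[(103,147),(282,147),(192,58),(192,235)]:P("disc edge",t,*a,164,222,28)
for a in[(100,152),(218,88),(252,128),(140,192)]:P("bar",t,*a,164,222,76)
for a in[(155,340),(288,388),(277,412),(143,364)]:P("bar s",s,a[0],a[1]-288,325,230,76)
P("disc s",s,192,440-288,325,230,28)
P("ring t",t,577.5-384,144.5,348,250,35);P("tip t",t,582-384,143,348,250,48)
P("ring s",s,581-384,417-288,232,104,35);P("tip s",s,579-384,395-288,232,104,48)
for a in[(100,445),(290,445)]:P("disc s e",s,a[0],a[1]-288,325,230,28)
E
```

```text
disc top [510.5 237.2  28. ]
disc edge [510.  274.6  28. ]
disc edge [511.  199.5  28. ]
disc edge [548.1 239.2  28. ]
disc edge [473.8 235.3  28. ]
bar [503.5 263.4  76. ]
bar [529.8 217.6  76. ]
bar [513.9 203.2  76. ]
bar [487.8 246.5  76. ]
bar s [519.  216.3  76. ]
bar s [492.6 261.4  76. ]
bar s [503.  266.3  76. ]
bar s [529.6 221.3  76. ]
disc s [513.5 242.3  28. ]
ring t [ 447.8 -222.8   35. ]
tip t [ 448.  -221.3   48. ]
ring s [ 448.5 -219.    35. ]
tip s [ 448.2 -220.6   48. ]
disc s e [543.9 222.5  28. ]
disc s e [484.1 266.7  28. ]
```

The cover axis comes out at about (511,240), with the bar at yaw -60° and both views agreeing to 3 mm. The pin is at about (448,-221). So the jaws need a -39° turn.

move_arm(motion="2 -2.1 -1 0 0 -5;5 -5.3 -2 0 0 -11;8.5 -9 -3.5 0 0 -17;12 -12.6 -5 0 0 -23;15.5 -16.5 -6.5 0 0 -29;19 -20.2 -8 0 0 -35;22.5 -24 -9.5 0 0 -39;26 -27.8 -11 0 0 -39;28.5 -30.5 -12 0 0 -39;30 -32.1 -12 0 0 -39", fingers=5.5, squeeze=80)

```text
time: 0.93
tool_pos: [478.2, 274.5, 120.4]
tcp_rot: [-90.1, 0.0, -59.6]
ft_force: [0.9, 0.9, -0.6]
finger_gap: 55.0
```

move_arm(motion="0 0 0 0 0 0;0 0 0 0 0 0")

```text
time: 1.1
tool_pos: [478.5, 274.1, 120.5]
tcp_rot: [-90.1, 0.0, -59.9]
ft_force: [-2.0, 0.2, -0.1]
finger_gap: 55.0
```

```bash
python3 - <<'E'
from h import *
print(readout.sense()['tool_pos'],readout.sense()['tcp_rot'],readout.sense()['joint_pos'].round(1))
a=snap("top","t1");b=snap("scene","s1")
c=lambda im,x,y:cv2.resize(im[y:y+100,x:x+76],None,fx=5,fy=5,interpolation=cv2.INTER_CUBIC)
cv2.imwrite("pics/crop2.png",np.hstack([c(a["image"],150,190),c(b["image"],315,190)]))
E
```

```text
[478.48217379 274.13259639 120.51184535] [-9.01364366e+01  9.21081878e-03 -5.98564599e+01] [ 24.5   4.7 100.   -0.   75.4  -5.7]
```

View pics/crop2.png

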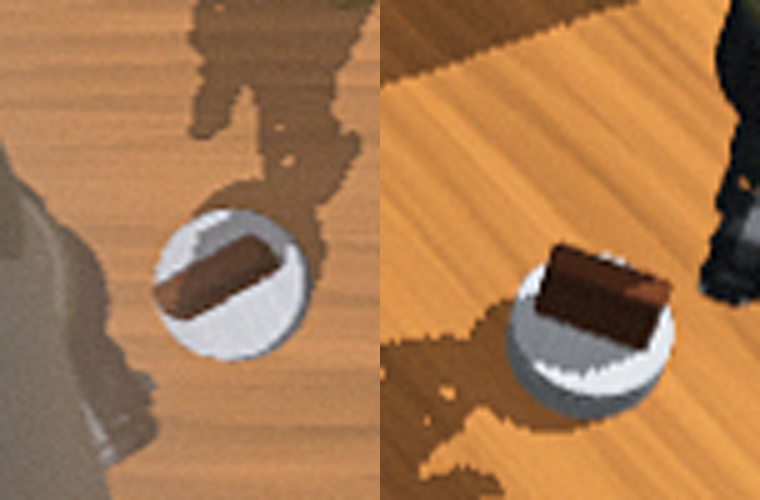

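The crop shows the cover undisturbed with its bar at about (218,278). The gripper stopped short of the target, up and to the side. I'll finish the approach.

move_arm(motion="1 -1 -0.3 0 0 0;2.2 -2.3 -0.8 0 0 0;3.2 -3.4 -1.2 0 0 0;3.2 -3.4 -1.2 0 0 0;3.2 -3.4 -1.2 0 0 0")

```text
time: 1.62
tool_pos: [509.9, 242.3, 109.5]
tcp_rot: [-90.0, 0.0, -59.6]
ft_force: [-0.1, 0.8, -0.5]
finger_gap: 55.1
```

```bash
python3 - <<'E'
from h import *
q=readout.sense();print(q['tool_pos'],q['tcp_rot'])
a=snap("top","t2");b=snap("scene","s2")
c=lambda im,x,y:cv2.resize(im[y:y+100,x:x+76],None,fx=5,fy=5,interpolation=cv2.INTER_CUBIC)
cv2.imwrite("pics/crop3.png",np.hstack([c(a["image"],150,190),c(b["image"],315,190)]))
print(proj(b,q['tool_pos']))
E
```

```text
[509.92875588 242.29045793 109.50528345] [-9.00358921e+01  1.37410326e-02 -5.96383078e+01]
(np.float64(363.69927370186724), np.float64(236.88662523340423))
```

View pics/crop3.png

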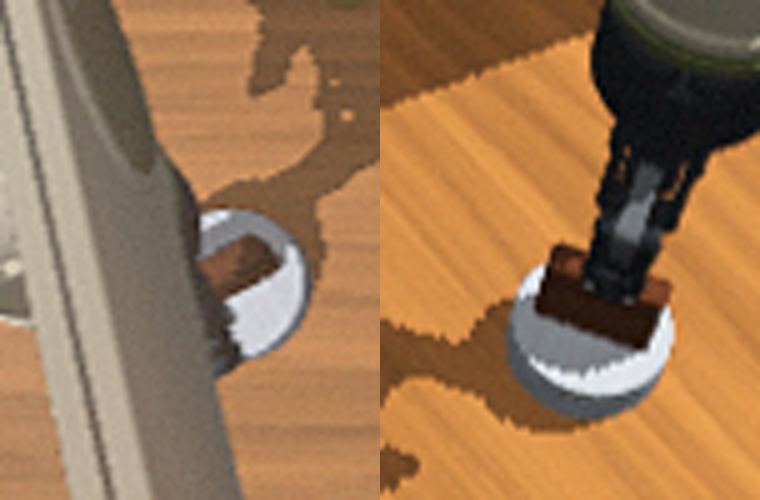

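The gripper now straddles the middle of the bar, with finger tips at about (612,290) in the right half and the jaws across its thickness. I'll go down and close.

move_arm(motion="0 0 -1.2 0 0 0;0 0 -3 0 0 0;0 0 -5 0 0 0;0 0 -6.6 0 0 0;0 0 -7.2 0 0 0;0 0 -7.2 0 0 0;0 0 -7.2 0 0 0")

```text
time: 2.3
tool_pos: [509.6, 242.7, 37.7]
tcp_rot: [-90.0, 0.0, -59.6]
ft_force: [0.9, 0.1, 0.7]
finger_gap: 54.7
```

move_arm(motion="0 0 0 0 0 0;0 0 0 0 0 0;0 0 0 0 0 0;0 0 0 0 0 0;0 0 0 0 0 0;0 0 0 0 0 0;0 0 0 0 0 0;0 0 0 0 0 0", fingers=0.5, squeeze=90)

```text
time: 2.97
tool_pos: [510.9, 242.9, 39.1]
tcp_rot: [-89.9, -0.0, -59.6]
ft_force: [-0.7, -0.9, 5.7]
finger_gap: 14.9
```

move_arm(motion="0 0 0.5 0 0 0;0 0 1.5 0 0 0;0 0 3 0 0 0;0 0 5 0 0 0;0 0 7 0 0 0;0 0 9 0 0 0;0 0 10.5 0 0 0;0 0 11 0 0 0;0 0 11 0 0 0;0 0 11 0 0 0")

```text
time: 3.8
tool_pos: [509.5, 242.3, 147.3]
tcp_rot: [-90.0, 0.0, -59.6]
ft_force: [0.1, -0.6, -4.2]
finger_gap: 15.2
```

move_arm(motion="-0.2 -1.5 0 0 0 0;-0.6 -4 0 0 0 0;-1 -7 0 0 0 0;-1.4 -10 0 0 0 0;-1.8 -13 0 0 0 0;-2.2 -16 0 0 0 0;-2.6 -19 0 0 0 0;-3 -22 0 0 0 0;-3.4 -25 0 0 0 0;-3.7 -27 0 0 0 0")

```text
time: 4.63
tool_pos: [471.0, -30.2, 146.1]
tcp_rot: [-90.2, 0.1, -59.7]
ft_force: [-0.3, 0.7, -3.7]
finger_gap: 14.9
```

move_arm(motion="-0.3 -2 0 0 0 0;-0.7 -5 0 0 0 0;-1.1 -8 0 0 0 0;-1.5 -11 0 0 0 0;-1.9 -14 0 0 0 0;-2.3 -16.5 0 0 0 0;-2.5 -18.5 0 0 0 0;-2.6 -19.3 0 0 0 0;-2.6 -19.3 0 0 0 0;-2.6 -19.3 0 0 0 0")

```text
time: 5.47
tool_pos: [446.1, -220.0, 146.7]
tcp_rot: [-90.0, 0.1, -59.7]
ft_force: [0.9, 0.0, -3.9]
finger_gap: 15.1
```

```bash
python3 - <<'E'
from h import *
q=readout.sense();print(q['tool_pos'],q['tcp_rot'],q['ft_force'],q['joint_pos'].round(1))
a=snap("top","t3");b=snap("scene","s3")
c=lambda im,x,y:cv2.resize(im[y:y+100,x:x+76],None,fx=5,fy=5,interpolation=cv2.INTER_CUBIC)
cv2.imwrite("pics/crop4.png",np.hstack([c(a["image"],340,220),c(b["image"],225,70)]))
E
```

```text
[ 446.08990043 -219.98173385  146.67614634] [-90.03727378   0.13071373 -59.67990442] [ 0.87205812  0.02679764 -3.91692939] [-32.2  -5.2 107.1   0.   78.3 -62.5]
```

View pics/crop4.png

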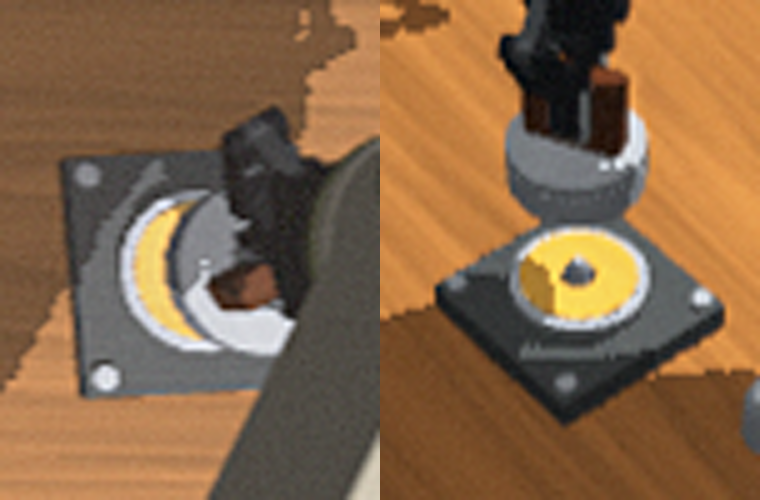

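The picture shows the cover held level about 70 mm above the jig, disc edges at about 505 and 649 px and pad edges at about 510 and 649 px in the right half. I'll compare that with projected models to get the cover's offset from the TCP.

```bash
python3 - <<'E'
from h import *
s=np.load("pics/s3.npz");t=np.load("pics/t3.npz")
th=np.linspace(0,2*np.pi,200)
def ext(c,x0,y0,x,y,z,r):
    P=np.array([proj(c,(x+r*np.cos(a),y+r*np.sin(a),z)) for a in th]); P=(P-[x0,y0]+.5)*5-.5
    return np.r_[P.min(0),P.max(0)].round(0)
print("pad s (510,226,649,332)",ext(s,225,70,448,-221,35,40)," t (120,190,-,350)",ext(t,340,220,448,-221,35,40))
for d in(-3,0,3):
    x,y=446.1+.505*d,-220-.863*d
    print(d,"top",ext(s,225,70,x,y,136,38),"bot",ext(s,225,70,x,y,108,38),"T bot",ext(t,340,220,x,y,108,38),"T top",ext(t,340,220,x,y,136,38))
E
```

```text
pad s (510,226,649,332) [127. 225. 268. 327.]  t (120,190,-,350) [116. 188. 278. 352.]
-3 top [131.  91. 275. 191.] bot [134. 131. 274. 230.] T bot [148. 189. 314. 358.] T top [162. 185. 334. 359.]
0 top [126.  90. 270. 189.] bot [129. 130. 269. 229.] T bot [153. 186. 320. 355.] T top [168. 182. 340. 356.]
3 top [121.  88. 264. 188.] bot [124. 128. 264. 227.] T bot [159. 183. 325. 351.] T top [174. 179. 346. 352.]
```

The models fit a cover axis within about 1 mm of the TCP, so it needs about (+1.5,-0.8) mm to be over the pin. The bore can capture a tip offset of up to about 5 mm. I'll lower to just above the tip and then probe gently.

move_arm(motion="0 0 -1 0 0 0;0.15 -0.1 -2.5 0 0 0;0.15 -0.1 -4 0 0 0;0.15 -0.1 -5.2 0 0 0;0.15 -0.1 -5.5 0 0 0;0.15 -0.1 -5.5 0 0 0;0.15 -0.1 -5.5 0 0 0")

```text
time: 6.15
tool_pos: [448.6, -221.2, 92.9]
tcp_rot: [-90.0, 0.0, -59.6]
ft_force: [0.0, -0.4, -3.4]
finger_gap: 15.1
```

move_arm(motion="0 0 -0.1 0 0 0;0 0 -0.2 0 0 0;0 0 -0.3 0 0 0;0 0 -0.4 0 0 0;0 0 -0.5 0 0 0;0 0 -0.5 0 0 0")

```text
time: 6.65
tool_pos: [448.3, -221.5, 87.7]
tcp_rot: [-90.0, 0.0, -59.6]
ft_force: [-0.3, 0.5, -4.3]
finger_gap: 14.6
```

move_arm(motion="0 0 -0.1 0 0 0;0 0 -0.2 0 0 0;0 0 -0.3 0 0 0;0 0 -0.3 0 0 0")

```text
time: 6.98
tool_pos: [448.3, -221.4, 84.5]
tcp_rot: [-90.0, 0.0, -59.6]
ft_force: [-0.2, 0.7, -4.1]
finger_gap: 15.2
```

move_arm(motion="0 0 -0.1 0 0 0;0 0 -0.2 0 0 0;0 0 -0.2 0 0 0")

```text
time: 7.23
tool_pos: [448.4, -221.4, 82.6]
tcp_rot: [-90.0, 0.0, -59.6]
ft_force: [-0.0, 0.7, -2.7]
finger_gap: 15.1
```

move_arm(motion="0 0 -0.1 0 0 0;0 0 -0.2 0 0 0;0 0 -0.2 0 0 0")

```text
time: 7.48
tool_pos: [448.5, -221.2, 81.2]
tcp_rot: [-90.0, 0.0, -59.6]
ft_force: [-2.1, 4.1, 3.6]
finger_gap: 14.9
```

move_arm(motion="0 0 -0.1 0 0 0;0 0 -0.2 0 0 0;0 0 -0.2 0 0 0")

```text
time: 7.73
tool_pos: [448.0, -220.4, 78.1]
tcp_rot: [-90.0, 0.1, -59.6]
ft_force: [-0.5, 5.6, -3.5]
finger_gap: 14.6
```

The pin's taper is guiding the bore, with a sideways push of about +y. I'll give way 1 mm and continue.

move_arm(motion="-0.03 0.1 0 0 0 0;-0.03 0.1 -0.1 0 0 0;-0.03 0.1 -0.2 0 0 0;-0.03 0.1 -0.2 0 0 0")

```text
time: 8.07
tool_pos: [447.9, -220.2, 76.4]
tcp_rot: [-90.0, 0.0, -59.6]
ft_force: [-0.5, 2.4, -3.2]
finger_gap: 14.8
```

move_arm(motion="0 0 -0.1 0 0 0;0 0 -0.2 0 0 0;0 0 -0.2 0 0 0")

```text
time: 8.32
tool_pos: [448.0, -220.2, 75.0]
tcp_rot: [-90.0, 0.0, -59.6]
ft_force: [-3.4, 6.0, 1.3]
finger_gap: 14.5
```

move_arm(motion="-0.05 0.08 -0.05 0 0 0;-0.05 0.08 -0.1 0 0 0;-0.05 0.08 -0.2 0 0 0;-0.05 0.08 -0.2 0 0 0")

```text
time: 8.65
tool_pos: [448.0, -220.1, 73.7]
tcp_rot: [-90.0, -0.1, -59.6]
ft_force: [-3.7, 4.0, 6.7]
finger_gap: 14.8
```

move_arm(motion="0 0 -0.1 0 0 0;0 0 -0.2 0 0 0;0 0 -0.2 0 0 0")

```text
time: 8.9
tool_pos: [448.0, -220.1, 72.0]
tcp_rot: [-90.0, -0.1, -59.6]
ft_force: [-5.7, 4.8, 7.8]
finger_gap: 15.2
```

move_arm(motion="-0.08 0.08 -0.1 0 0 0;-0.08 0.08 -0.2 0 0 0;-0.08 0.08 -0.3 0 0 0;-0.08 0.08 -0.3 0 0 0")

```text
time: 9.23
tool_pos: [447.9, -220.1, 69.8]
tcp_rot: [-90.0, -0.2, -59.6]
ft_force: [-5.2, 3.2, 12.1]
finger_gap: 15.2
```

move_arm(motion="0 0 -0.1 0 0 0;0 0 -0.2 0 0 0;0 0 -0.2 0 0 0")

```text
time: 9.48
tool_pos: [448.0, -220.1, 69.0]
tcp_rot: [-90.0, -0.2, -59.6]
ft_force: [-9.6, 6.5, 22.8]
finger_gap: 15.0
```

move_arm(motion="-0.08 0.05 0 0 0 0;-0.08 0.05 -0.05 0 0 0;-0.08 0.05 -0.1 0 0 0;-0.08 0.05 -0.1 0 0 0;-0.08 0.05 -0.1 0 0 0;-0.08 0.05 -0.1 0 0 0")

```text
time: 9.98
tool_pos: [448.0, -220.1, 69.0]
tcp_rot: [-89.9, -0.3, -59.6]
ft_force: [-8.0, 5.7, 27.5]
finger_gap: 15.1
```

```bash
python3 - <<'E'
from h import *
a=snap("top","t4");b=snap("scene","s4")
q=readout.sense();print(q['tool_pos'],q['tcp_rot'],q['ft_force'],q['wrist_torque'],q['finger_gap'])
cv2.imwrite("pics/crop5.png",cv2.resize(b["image"][70:170,225:301],None,fx=6,fy=6,interpolation=cv2.INTER_CUBIC))
E
```

```text
[ 448.00205232 -220.10942351   68.92844838] [-89.90178261  -0.27319992 -59.61602368] [-9.48527058  6.33992166 27.83380958] [ 1.27645167  1.80555684 -0.02418117] 15.060722342606626
```

View pics/crop5.png

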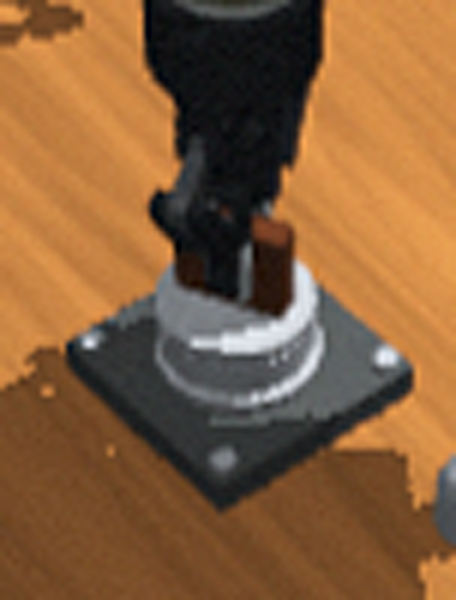

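The picture shows the cover seated flat on the pad, with only the pad's rim showing around it at about (240,400). The TCP stayed at 69.0 mm while the force rose from 23 to 28 N, so the pad is on its stop. I'll hand in now.

```bash
python3 -c "
from h import *
r.hand_in();q=readout.sense();print(q['time'],q['tool_pos'],q['ft_force'],q['finger_gap'])"
```

```text
the job is handed in; nothing more can be done
the job is handed in; nothing more can be done
```

The round cover is on the locating pin and pressed down against the sprung pad, and the arm is still gripping the bar and pushing. I handed the job in at about 10 s on the clock. The hand-in reports no verdict and refused any reading afterwards, so nothing is confirmed past that point.

- **Pressed home:** the TCP sank from about 75 mm, where it met the pad, to 69.0 mm. It then stayed there while the upward force rose from 23 to 28 N, which says the pad is on its stop. I expected about 68.5 mm.
- **Search:** the bore caught the pin on the first descent. The pin's taper guided it in, with small sideways corrections, so no sliding search was needed.
- **Grip:** the fingers held at 15.1 mm on the 16 mm bar with 90 N set. The last picture shows the cover flat on the pad.
- **Left over:** a sideways force of about 11 N and a tilt of about 0.3° remained. Small position corrections did not remove the sideways force.
- **Other objects:** the arm's path kept clear of the square cover, cups and tools. I did not check each of them in a final picture.

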